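# Set up the tampers at the dessert-jar station

### The arm

A 6-joint arm with a two-finger parallel gripper is mounted at the origin on the work surface. World frame = base frame: x ahead of the robot, y to its left, z up, the work surface at z = 0. Lengths are in m, angles in degrees, forces in N, time in s.
With the tool pointing down it reaches from about 0.35 to 0.85 m from the base axis. Payload 8.1 kg.
Tool frame: the origin (TCP) lies on the centre line of the jaws, within the pads' length; the fingertips stand manip.finger_overhang ahead of it and the grasp point (between the pads) lies 3 mm ahead of it (manip.finger_overhang is the distance from the TCP to the fingertips, in m); z points along the fingers, y is the line along which they close (so a half turn about z gives the same grasp; the last joint's range is limited). The gripper opens to 93 mm and grips with 3 to 60 N. Pads are 15 mm wide; open, the fingers measure 128 mm over their backs; the gripper's body (75 mm by 188 mm) begins 65 mm behind the grasp point.
Start: joints at [63.518, 7.471, 85.268, -0, 87.261, -4.893], TCP at [0.221, 0.558, 0.241] pointing down, gripper open.
Joint ranges: [-169.43, 169.43], [-51.17, 129.36], [1.28, 143.12], [-76.62, 256.62], [0, 156.53], [-152.29, 152.29]. Speed limits (degrees/s): [136.94, 136.94, 159.86, 180, 180, 180].

### API

Orientations are given as a 3x3 rotation matrix whose columns are the frame's x, y, z axes.
In Python, from plant import manip, viewer, probe_bus, workorder gives the robot as it stands (manip), with the cameras (viewer), the readings (probe_bus) and the job (workorder).
- The arm moves only by the shell command python3 steer.py 'ROWS' [OPENING] [FORCE]. ROWS is a JSON list that holds a single list of rows (three levels of brackets), with 1 to 5 rows, each of 6 numbers: dx, dy, dz in fractions of the full range, 1 being 750 mm, then a rotation vector rx, ry, rz in a scale on which 1.0 is 90 degrees; each row shifts and turns the commanded pose from where the row before left it, along the tool's axes as they then stand; what a row does not reach is not made up. A row lasts 1/12 s, in which the tool goes at most 0.0417 m and 7.16 degrees, less where a joint would pass 70% of its speed; a pose out of reach is approached as far as the arm can. OPENING is the finger opening in m, set as the command begins (- or left out keeps the last). The fingers move at their own pace and stop on an object; FORCE is the grip in N (left out, the last holds). Time passes only in rows, so rows that do not move let the fingers close. It prints the time, the measured TCP pose, the force, the opening and the grip force at its end. Shift and turn numbers lie between -1 and 1, and a call with a number outside is refused. Input that does not fit is refused with a message, and nothing moves.
- probe_bus.sense(): the state, without advancing time (a new reading comes with each control period).
- viewer.get_image(name): name is "scene" or "side" or "wrist"; returns the picture (420x560x3 uint8, red, green, blue); there is no depth.
- viewer.camera_info(name): a dict with "fx", "fy", "cx", "cy" (pixels), "extrinsics" (4x4, takes a point from camera to world coordinates). Camera axes: x right, y up, looking along -z (the intrinsics and any distortion apply to the point x, -y, -z); pixel columns grow to the right and rows downward; lengths in m; the calibration is good to about 2 mm. A picture is of the moment at which its call begins: read the wrist's pose just before it. camera_info takes no time and is no camera call; for the wrist camera it gives the pose at the moment of the call.
- workorder.finish_job(): hands the job in; it is judged then, once.
The state is a dict: "t": time; "qpos": joint angles; "joint_velocities": joint speeds; "effort": joint torques, N m; "tcp_pos": TCP position; "eef_rot": TCP orientation; "wrist_force": force on the tool from outside, world axes, zero at the start; "torque": the same for the moment, N m; "gripper_width": finger opening in m; "finger_force": force on a finger pad.
Only numpy, scipy, OpenCV 4.12 (cv2) and the standard library are available. Lean on these libraries where they do the work, as an engineer would, in place of code of your own. Each camera call takes 0.05 s, during which the arm holds its last target. There are 200 camera calls.

### The job

First clear the filled jars standing in front of the utensil drawer: stand each one upright wholly on the black mat. Then pull the drawer wide open, take out every tamper in it and drop each one handle-first through a ring of its own on the rack so that it hangs there by its head, and after that push the drawer fully shut. Never let a clean tamper fall onto the worktop, and leave the squeeze bottle, the pepper mill and the bowl where they are.

Things in the scene. Friction and masses are not known exactly. Their poses are not given: they have to be found in the camera images.
- drawer_handle (a point): middle of the drawer's handle: dark steel round bar 12 mm thick and 120 mm long, lying along the cabinet's y, 125 mm above the worktop; the bar's centre line stands 42 mm in front (cabinet -x) of the drawer's grey front panel, with a clear gap of 36 mm behind it, open from above and below. It moves with the drawer
- cabinet: white fixed utensil cabinet, 220 deep (x), 270 wide (y), 165 high mm; origin at the centre of its underside; its front faces its own -x. Its one deep drawer has a grey front 270 wide, outer face 122 mm before the origin when shut, top edge 142 mm up. A plate in it, top 112 mm up, holds the tampers in four 30 mm holes in a row: x = -40 mm when shut, y = +-31 and +-93 mm
- drawer (a joint): travel of the drawer along the cabinet's -x in m: 0 shut, 0.17 fully open; it stays where it is left and takes about 2 to 5 N to move. Its front sweeps low over the worktop, so jars standing in front block it. The row of tampers is fully clear of the cabinet from about 0.13 on
- rack: fixed grey and steel ring rack: base 270 mm wide (y), 130 mm deep, two posts and a cross bar 55 mm behind the rings (+x), nothing higher than 130 mm; origin on the worktop under the middle of the row; four rings in a row along its y, 68 mm apart
- ring0 (a point): centre of the upper face of ring 0 of the rack (+y end): fixed level steel ring, hole 32 mm, outside 52 mm, 12 mm thick, upper face 130 mm above the worktop, free space below it down to the 12 mm base
- ring1 (a point): centre of the upper face of ring 1 of the rack (second): fixed level steel ring, hole 32 mm, outside 52 mm, 12 mm thick, upper face 130 mm above the worktop, free space below it down to the 12 mm base
- ring2 (a point): centre of the upper face of ring 2 of the rack (third): fixed level steel ring, hole 32 mm, outside 52 mm, 12 mm thick, upper face 130 mm above the worktop, free space below it down to the 12 mm base
- ring3 (a point): centre of the upper face of ring 3 of the rack (-y end): fixed level steel ring, hole 32 mm, outside 52 mm, 12 mm thick, upper face 130 mm above the worktop, free space below it down to the 12 mm base
- tamper_red: jar tamper with a red plastic head, a disc 46 mm in diameter and 30 mm thick, on top of a straight steel handle 22 mm in diameter and 95 mm long with a round end; about 160 g. Origin at the handle's lower end, z along the axis to the head (head's underside at z = 95 mm, top at 125 mm). It starts upright in the drawer, head up, the head's underside on the white plate. May be absent
- tamper_blue: jar tamper with a blue plastic head, a disc 46 mm in diameter and 30 mm thick, on top of a straight steel handle 22 mm in diameter and 95 mm long with a round end; about 160 g. Origin at the handle's lower end, z along the axis to the head (head's underside at z = 95 mm, top at 125 mm). It starts upright in the drawer, head up, the head's underside on the white plate. May be absent
- tamper_green: jar tamper with a green plastic head, a disc 46 mm in diameter and 30 mm thick, on top of a straight steel handle 22 mm in diameter and 95 mm long with a round end; about 160 g. Origin at the handle's lower end, z along the axis to the head (head's underside at z = 95 mm, top at 125 mm). It starts upright in the drawer, head up, the head's underside on the white plate. May be absent
- tamper_yellow: jar tamper with a yellow plastic head, a disc 46 mm in diameter and 30 mm thick, on top of a straight steel handle 22 mm in diameter and 95 mm long with a round end; about 160 g. Origin at the handle's lower end, z along the axis to the head (head's underside at z = 95 mm, top at 125 mm). It starts upright in the drawer, head up, the head's underside on the white plate. May be absent
- jar_a: loose jar, its lower 38 mm filled orange-yellow, whitish clear above, with a closed orange lid, 62 mm in diameter, 65 mm high, about 260 g with a heavy bottom, standing in front of the drawer at the start; origin at the centre of its underside, z up. May be absent
- jar_b: loose jar, its lower 38 mm filled orange-yellow, whitish clear above, with a closed orange lid, 62 mm in diameter, 65 mm high, about 260 g with a heavy bottom, standing in front of the drawer at the start; origin at the centre of its underside, z up. May be absent
- mat: fixed black rubber mat, 240 mm (its x) by 150 mm (its y), 4 mm thick; origin at the centre of its underside, on the worktop
- squeeze_bottle: bystander: loose yellow squeeze bottle, 58 mm in diameter, 160 mm high; origin at the centre of its underside
- pepper_mill: bystander: loose dark wooden pepper mill, 52 mm in diameter, 132 mm high; origin at the centre of its underside
- bowl: bystander: loose steel bowl, 110 mm across the rim, 50 mm high; origin at the centre of its underside

How it is judged:
By the outcome, as a careful person would: the job done as asked, in the order asked, and still so for the second after the job is handed in, with the robot touching nothing.
Of tamper_red, tamper_blue, tamper_green, tamper_yellow only 3 to 4 are there at a start; the rules pass over those that are not, and their reading is None.
Of jar_a, jar_b only 1 to 2 are there at a start; the rules pass over those that are not, and their reading is None.
At some moment in a run one of jar_a, jar_b may be knocked a few centimetres aside while the robot is not near it.
It also fails if it takes over 210 s, if anything falls off the work surface, if the arm or the gripper's body presses on something with over 40 N, if the wrist force passes 120 N, or if a joint passes its speed limit or range.

## Working session

There is one attempt and no reset: what is moved stays moved. The work goes in short steps, Python scripts to look and compute and a shell command to move; the robot and the scene stay as the last step left them, time stands still between calls to the robot, and variables do not carry over. Pictures are saved under pics/ and viewed, at most 14 in all, crops included, and the job is handed in when it is done.

```bash
ls; mkdir -p pics
python3 - <<'E'
from plant import manip, viewer, probe_bus, workorder
import cv2,numpy as np
print(manip.finger_overhang, probe_bus.sense())
for n in("scene","side","wrist"):
    print(n,viewer.camera_info(n))
ims=[viewer.get_image(n) for n in("scene","side")]
for n,i in zip(("scene","side"),ims): cv2.imwrite(f"pics/{n}0.png",cv2.resize(i[:,:,::-1],(800,600),interpolation=cv2.INTER_CUBIC)); cv2.imwrite(f"pics/raw_{n}0.png",i[:,:,::-1])
E
```

```text
pics
plant.py
steer.py
0.022 {'t': 0.0, 'qpos': array([ 6.35174032e+01,  7.51474310e+00,  8.53302049e+01,  7.26512647e-04,
        8.72625665e+01, -4.89411274e+00]), 'joint_velocities': array([ 5.29149474e-02,  7.83021599e-03,  8.77968130e-05,  3.27903478e-02,
        6.08819182e-02, -3.55276189e-02]), 'effort': array([ 6.10872503e-04, -5.59852731e+01, -4.91755557e+01,  7.68982340e-02,
        3.62315343e-02, -2.01421444e-04]), 'tcp_pos': array([0.22050432, 0.55742722, 0.23958236]), 'eef_rot': array([[-9.29850157e-01,  3.67937450e-01, -8.48108296e-04],
       [ 3.67938387e-01,  9.29848666e-01, -1.67393393e-03],
       [ 1.72709387e-04, -1.86855932e-03, -9.99998239e-01]]), 'wrist_force': array([-0.42518296, -0.13873979,  0.57347984]), 'torque': array([ 0.00900777,  0.01831869, -0.01502115]), 'finger_force': 0.0, 'gripper_width': 0.09303428197900937}
scene {'fx': 404.031490759655, 'fy': 404.031490759655, 'cx': 281.60049235146977, 'cy': 212.29362583202538, 'extrinsics': array([[ 0.11474964,  0.94403524, -0.30924098,  0.22702715],
       [-0.99337006,  0.11122623, -0.02906269, -0.0510949
[... 166 characters left out ...]
422.64807558074955, 'cx': 283.95921099077367, 'cy': 212.84601395103107, 'extrinsics': array([[-0.78767656, -0.58893046,  0.1809048 ,  0.71747339],
       [ 0.61605685, -0.74991603,  0.24103922,  0.23530637],
       [-0.00629193,  0.30130858,  0.95350593,  1.11629982],
       [ 0.        ,  0.        ,  0.        ,  1.        ]])}
wrist {'fx': 340.2104470110866, 'fy': 340.2104470110866, 'cx': 282.80837711856964, 'cy': 214.60641396519748, 'extrinsics': array([[ 0.36792378, -0.90087092, -0.23035555,  0.15776881],
       [ 0.92985277,  0.3558058 ,  0.0936806 ,  0.58207997],
       [-0.00243228, -0.24866407,  0.96858674,  0.38431231],
       [ 0.        ,  0.        ,  0.        ,  1.        ]])}
```

View pics/scene0.png

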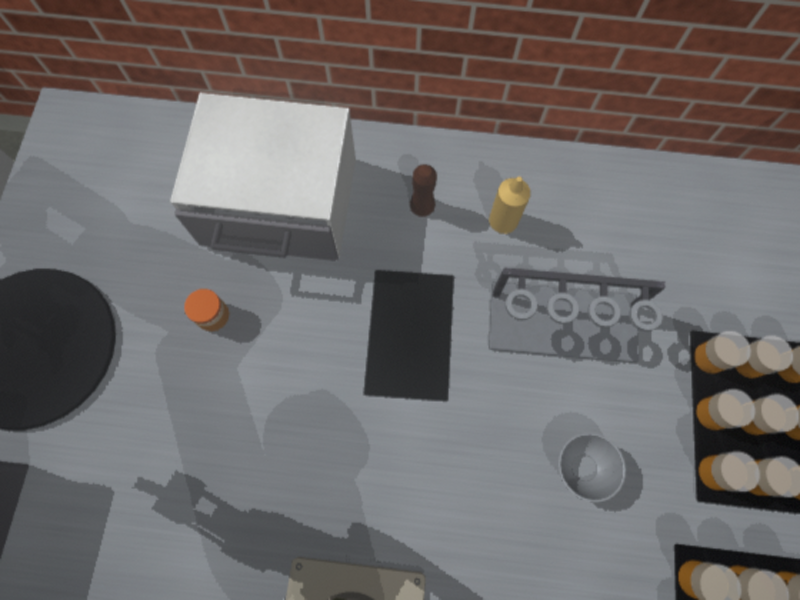

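View pics/side0.png

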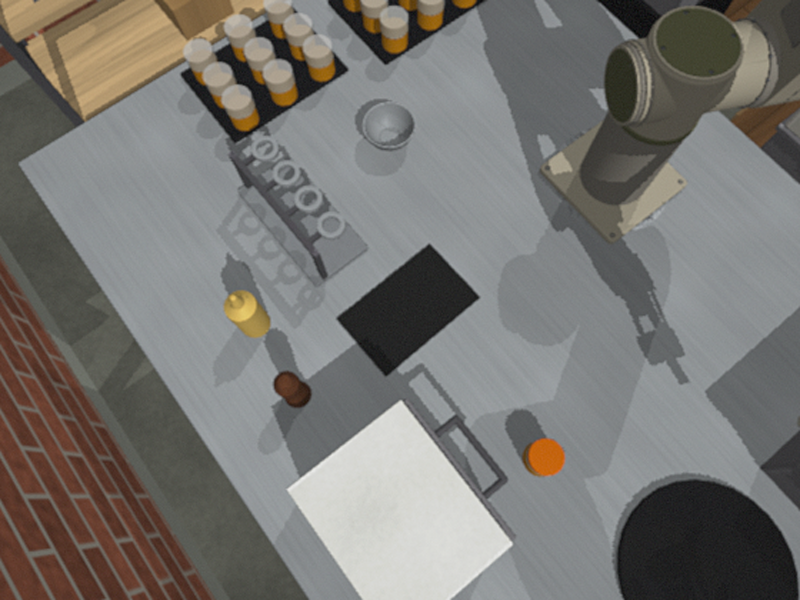

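Scene: one jar (scene 205,305 / side 545,457), the mat at (410,335), rings at (521,303), (563,308), (604,312) and (647,315), and the cabinet top left. Next I'll work out positions.

```bash
cat > h.py <<'E'
from plant import manip, viewer, probe_bus, workorder
import cv2,numpy as np
S=560/800
def proj(n,p,ci=None):
    c=ci or viewer.camera_info(n);E=c["extrinsics"];q=E[:3,:3].T@(np.array(p)-E[:3,3])
    return np.array([c["cx"]+c["fx"]*q[0]/-q[2],c["cy"]-c["fy"]*q[1]/-q[2]])/S
def ray(n,uv,z,ci=None):  # uv in 800x600 px -> world point at height z
    c=ci or viewer.camera_info(n);E=c["extrinsics"];u,v=np.array(uv)*S
    d=E[:3,:3]@np.array([(u-c["cx"])/c["fx"],-(v-c["cy"])/c["fy"],-1]);o=E[:3,3]
    return (o+d*(z-o[2])/d[2])[:3]
def tool(p,yaw=None): # displacement from current pose to TCP p, in tool axes
    s=probe_bus.sense();return np.round(s["eef_rot"].T@(np.array(p)-s["tcp_pos"]),4)
E
python3 - <<'E'
from h import *
np.set_printoptions(precision=4,suppress=True)
print("tcp proj",proj("scene",[.22,.557,.24]),proj("side",[.22,.557,.24]),"base",proj("scene",[0,0,0]))
print("jar",ray("scene",(203,306),.065),ray("side",(545,457),.065))
print("mat scene",[ray("scene",p,.004)[:2] for p in((374,271),(454,276),(447,401),(364,395))])
print("mat side",[ray("side",p,.004)[:2] for p in((430,245),(479,297),(388,375),(338,319))])
print("rings scene",[ray("scene",p,.13)[:2] for p in((521,303),(563,308),(604,312),(647,315))])
print("rings side",[ray("side",p,.13)[:2] for p in((331,222),(308,198),(286,174),(264,149))])
print("cab scene",[ray("scene",p,.165)[:2] for p in((201,94),(350,108),(331,221),(174,203))])
print("cab side",[ray("side",p,.165)[:2] for p in((402,401),(512,545),(289,490))])
print("handle ends scene",[ray("scene",p,.125)[:2] for p in((216,250),(285,255))])
print("handle ends side",[ray("side",p,.125)[:2] for p in((439,430),(489,494))])
print("mill top",ray("scene",(424,172),.13),"bottle",ray("scene",(516,184),.15),"bowl",ray("scene",(592,467),.05))
print("stove",ray("scene",(35,350),.0), ray("side",(700,570),0))
E
```

```text
tcp proj [-58.6727 441.9392] [829.6819 455.2249] base [348.925  638.7049]
jar [0.4945 0.3237 0.065 ] [0.4998 0.3282 0.065 ]
mat scene [array([0.6179, 0.041 ]), array([ 0.6256, -0.111 ]), array([ 0.3887, -0.1192]), array([0.3822, 0.028 ])]
mat side [array([ 0.3922, -0.1132]), array([0.3858, 0.0306]), array([0.6177, 0.043 ]), array([ 0.627 , -0.1024])]
rings scene [array([ 0.5423, -0.2168]), array([ 0.5418, -0.2856]), array([ 0.5427, -0.3524]), array([ 0.5458, -0.4222])]
rings side [array([ 0.5405, -0.2181]), array([ 0.5454, -0.2827]), array([ 0.5489, -0.3479]), array([ 0.5513, -0.4167])]
cab scene [array([0.8548, 0.3758]), array([0.8574, 0.1087]), array([0.6356, 0.1083]), array([0.6375, 0.3722])]
cab side [array([0.64  , 0.1172]), array([0.6426, 0.3829]), array([0.8564, 0.1178])]
handle ends scene [array([0.578 , 0.3005]), array([0.5827, 0.1831])]
handle ends side [array([0.6184, 0.186 ]), array([0.6189, 0.3108])]
mill top [ 0.7661 -0.0338  0.13  ] bottle [ 0.7496 -0.1936  0.15  ] bowl [ 0.3017 -0.3615  0.05  ]
stove [0.3946 0.6328 0.    ] [0.4044 0.6346 0.    ]
```

Units first: shifts go in shares of 750 mm and turns go in shares of 90 degrees. So -5.4 degrees / 90 = -0.06.

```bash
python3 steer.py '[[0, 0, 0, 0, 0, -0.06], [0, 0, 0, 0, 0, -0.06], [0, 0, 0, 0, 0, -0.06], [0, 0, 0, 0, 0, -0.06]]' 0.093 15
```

```text
refused: ROWS must be a list holding one list of rows, three levels of brackets. Nothing was moved.
```

Nothing moved. I misread the format; it is a list holding one list of rows, three levels of brackets. Resending.

```bash
python3 steer.py '[[[0, 0, 0, 0, 0, -0.06], [0, 0, 0, 0, 0, -0.06], [0, 0, 0, 0, 0, -0.06], [0, 0, 0, 0, 0, -0.06]]]' 0.093 15; python3 -c "
from h import *
print(probe_bus.sense()['eef_rot'].round(3), tool([.497,.326,.2]))"
```

```text
t: 0.43
tcp_pos: [0.2206, 0.5576, 0.24]
eef_rot: [[-1.0, -0.005, -0.0], [-0.005, 1.0, -0.001], [0.0, -0.001, -1.0]]
wrist_force: [0.8, 0.2, -0.3]
gripper_width: 0.093
finger_force: 0.0
[[-1.    -0.005 -0.   ]
 [-0.005  1.    -0.001]
 [ 0.    -0.001 -1.   ]] [-0.2753 -0.2329  0.0401]
```

Scaled: -0.0275 m / 0.75 = -0.0367, -0.0233 m / 0.75 = -0.0311.

```bash
python3 steer.py '[[[-0.0367, -0.0311, 0, 0, 0, 0], [-0.0367, -0.0311, 0, 0, 0, 0], [-0.0367, -0.0311, 0, 0, 0, 0], [-0.0367, -0.0311, 0, 0, 0, 0], [-0.0367, -0.0311, 0, 0, 0, 0]]]' >/dev/null;  python3 steer.py '[[[-0.0367, -0.0311, 0, 0, 0, 0], [-0.0367, -0.0311, 0, 0, 0, 0], [-0.0367, -0.0311, 0, 0, 0, 0], [-0.0367, -0.0311, 0, 0, 0, 0], [-0.0367, -0.0311, 0, 0, 0, 0]]]'; python3 -c "
from h import *
ci=viewer.camera_info('wrist');i=viewer.get_image('wrist');cv2.imwrite('pics/w1.png',cv2.resize(i[:,:,::-1],(800,600)))
print(tool([.497,.326,.035]),proj('wrist',[.497,.326,.065],ci))"
```

```text
t: 1.27
tcp_pos: [0.4967, 0.3235, 0.2402]
eef_rot: [[-1.0, -0.0, -0.001], [-0.0, 1.0, -0.0], [0.001, -0.0, -1.0]]
wrist_force: [-0.2, -0.1, -0.9]
gripper_width: 0.0929
finger_force: 0.0
[0.0045 0.0077 0.205 ] [409.41579596 286.40063075]
```

View pics/w1.png

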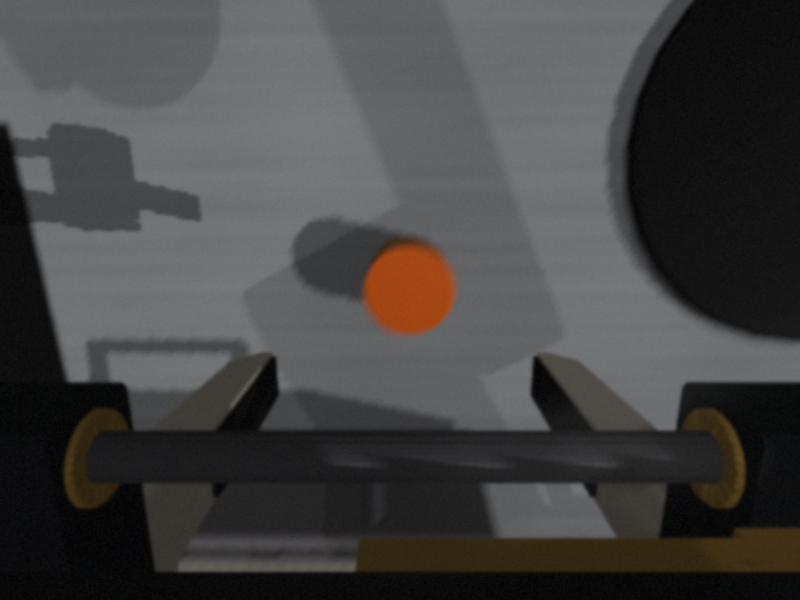

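The wrist view puts the lid at (409,289) against (409,286) predicted, so the jar estimate holds. Descending.

Scaled: 0.04 m / 0.75 = 0.0533.

```bash
python3 steer.py '[[[0, 0, 0.0533, 0, 0, 0], [0, 0, 0.0533, 0, 0, 0], [0, 0, 0.0533, 0, 0, 0], [0, 0, 0, 0, 0, 0]]]' ; python3 -c "
from h import *
print(tool([.497,.326,.035]))"
```

```text
t: 1.65
tcp_pos: [0.4901, 0.3218, 0.1107]
eef_rot: [[-1.0, 0.0, -0.013], [0.0, 1.0, -0.007], [0.013, -0.007, -1.0]]
wrist_force: [-1.9, -0.6, -2.0]
gripper_width: 0.093
finger_force: 0.0
[-0.0079  0.0047  0.0756]
```

```bash
python3 steer.py '[[[0, 0, 0, 0, 0, 0], [0, 0, 0, 0, 0, 0], [0, 0, 0, 0, 0, 0]]]' ; python3 -c "
from h import *
print(tool([.497,.326,.035]))"
```

```text
t: 1.9
tcp_pos: [0.4976, 0.3262, 0.1244]
eef_rot: [[-1.0, -0.0, 0.005], [-0.0, 1.0, 0.002], [-0.005, 0.002, -1.0]]
wrist_force: [-0.4, 1.4, 1.1]
gripper_width: 0.0931
finger_force: 0.0
[ 0.0011 -0.0005  0.0893]
```

Scaled: 0.025 m / 0.75 = 0.0333, 0.02 m / 0.75 = 0.0267.

```bash
python3 steer.py '[[[0, 0, 0.0333, 0, 0, 0], [0, 0, 0.0333, 0, 0, 0], [0, 0, 0.0267, 0, 0, 0], [0, 0, 0.016, 0, 0, 0], [0, 0, 0.0053, 0, 0, 0]]]' >/dev/null; python3 steer.py '[[[0, 0, 0, 0, 0, 0], [0, 0, 0, 0, 0, 0], [0, 0, 0, 0, 0, 0]]]';python3 steer.py '[[[0, 0, 0, 0, 0, 0], [0, 0, 0, 0, 0, 0], [0, 0, 0, 0, 0, 0], [0, 0, 0, 0, 0, 0], [0, 0, 0, 0, 0, 0]]]' 0.05 15
```

```text
t: 2.57
tcp_pos: [0.4972, 0.3258, 0.0368]
eef_rot: [[-1.0, -0.0, 0.003], [-0.0, 1.0, 0.002], [-0.003, 0.002, -1.0]]
wrist_force: [-0.8, -0.3, -0.3]
gripper_width: 0.0927
finger_force: 0.0
t: 2.98
tcp_pos: [0.4959, 0.3253, 0.0349]
eef_rot: [[-1.0, -0.0, 0.0], [-0.0, 1.0, 0.001], [-0.0, 0.001, -1.0]]
wrist_force: [0.1, 2.4, -0.6]
gripper_width: 0.0641
finger_force: 1.0
```

Scaled: -0.03 m / 0.75 = -0.04, -0.02 m / 0.75 = -0.0267.

```bash
python3 steer.py '[[[0, 0, 0, 0, 0, 0], [0, 0, 0, 0, 0, 0], [0, 0, -0.0133, 0, 0, 0], [0, 0, -0.0267, 0, 0, 0], [0, 0, -0.04, 0, 0, 0]]]'; python3 steer.py '[[[0, -0.0267, -0.0133, 0, 0, 0], [0, -0.048, 0, 0, 0, 0], [0, -0.048, 0, 0, 0, 0], [0, -0.048, 0, 0, 0, 0], [0, -0.048, 0, 0, 0, 0]]]' >/dev/null;  python3 steer.py '[[[0, -0.048, 0, 0, 0, 0], [0, -0.048, 0, 0, 0, 0], [0, -0.048, 0, 0, 0, 0], [0, -0.048, 0, 0, 0, 0], [0, -0.04, 0, 0, 0, 0]]]' >/dev/null;python3 steer.py '[[[0, -0.0267, 0, 0, 0, 0], [0, -0.0107, 0, 0, 0, 0], [0, 0, 0, 0, 0, 0], [0, 0, 0, 0, 0, 0], [0, 0, 0, 0, 0, 0]]]'; python3 -c "
from h import *
print(tool([.504,-.04,.041]))"
```

```text
t: 3.4
tcp_pos: [0.493, 0.3231, 0.0917]
eef_rot: [[-1.0, -0.0, -0.007], [-0.0, 1.0, -0.004], [0.007, -0.004, -1.0]]
wrist_force: [0.5, 1.2, -2.7]
gripper_width: 0.0618
finger_force: 15.0
t: 4.65
tcp_pos: [0.4956, -0.0399, 0.1045]
eef_rot: [[-1.0, -0.001, -0.001], [-0.001, 1.0, 0.001], [0.001, 0.001, -1.0]]
wrist_force: [-0.5, -0.2, -3.8]
gripper_width: 0.0618
finger_force: 15.0
[-0.0084 -0.0001  0.0635]
```

Scaled: 0.02 m / 0.75 = 0.0267, 0.018 m / 0.75 = 0.024.

```bash
python3 steer.py '[[[0, 0, 0.0267, 0, 0, 0], [0, 0, 0.024, 0, 0, 0], [0, 0, 0.0173, 0, 0, 0], [0, 0, 0.0107, 0, 0, 0], [0, 0, 0.0053, 0, 0, 0]]]' ; python3 steer.py '[[[0, 0, 0.0013, 0, 0, 0], [0, 0, 0, 0, 0, 0], [0, 0, 0, 0, 0, 0], [0, 0, 0, 0, 0, 0]]]'
```

```text
t: 5.07
tcp_pos: [0.4949, -0.0397, 0.0402]
eef_rot: [[-1.0, -0.002, -0.002], [-0.002, 1.0, 0.001], [0.002, 0.001, -1.0]]
wrist_force: [-0.1, -0.8, -2.4]
gripper_width: 0.0614
finger_force: 15.0
t: 5.4
tcp_pos: [0.4967, -0.0411, 0.0416]
eef_rot: [[-1.0, -0.0, 0.002], [-0.0, 1.0, -0.0], [-0.002, -0.0, -1.0]]
wrist_force: [0.2, -0.5, -3.5]
gripper_width: 0.0622
finger_force: 15.0
```

Scaled: 0.001 m / 0.75 = 0.0013.

```bash
python3 steer.py '[[[0, 0, 0.0013, 0, 0, 0], [0, 0, 0.0013, 0, 0, 0], [0, 0, 0, 0, 0, 0], [0, 0, 0, 0, 0, 0], [0, 0, 0, 0, 0, 0]]]'; python3 steer.py '[[[0, 0, 0, 0, 0, 0], [0, 0, 0, 0, 0, 0], [0, 0, 0, 0, 0, 0], [0, 0, 0, 0, 0, 0], [0, 0, 0, 0, 0, 0]]]' 0.09; python3 steer.py '[[[0, 0, -0.0133, 0, 0, 0], [0, 0, -0.0333, 0, 0, 0], [0, 0, -0.0533, 0, 0, 0], [0, 0, -0.0533, 0, 0, 0], [0, 0, -0.04, 0, 0, 0]]]'; python3 -c "
from h import *
print([probe_bus.sense()[k] for k in('qpos','tcp_pos')])"
```

```text
t: 5.82
tcp_pos: [0.4962, -0.0411, 0.0389]
eef_rot: [[-1.0, -0.0, 0.001], [-0.0, 1.0, -0.0], [-0.001, -0.0, -1.0]]
wrist_force: [1.5, -0.6, -1.8]
gripper_width: 0.0617
finger_force: 15.0
t: 6.23
tcp_pos: [0.4959, -0.041, 0.0387]
eef_rot: [[-1.0, -0.0, 0.0], [-0.0, 1.0, -0.0], [-0.0, -0.0, -1.0]]
wrist_force: [0.2, 0.8, 0.4]
gripper_width: 0.0883
finger_force: 0.0
t: 6.65
tcp_pos: [0.4964, -0.0411, 0.1878]
eef_rot: [[-1.0, -0.0, 0.003], [-0.0, 1.0, -0.001], [-0.003, -0.001, -1.0]]
wrist_force: [-0.9, -0.0, -0.0]
gripper_width: 0.0903
finger_force: 0.0
[array([-1.06326398e+01, -6.86363090e+00,  1.05212323e+02,  1.33328396e-03,
        8.14869123e+01, -1.00647420e+02]), array([ 0.49644225, -0.04109662,  0.18779999])]
```

Scaled: -0.01 m / 0.75 = -0.0133, 6 degrees / 90 = 0.0667.

```bash
python3 steer.py '[[[0, 0, -0.0133, 0, 0, 0.0667], [0, 0, -0.0133, 0, 0, 0.0667], [0, 0, -0.0133, 0, 0, 0.0667], [0, 0, -0.0133, 0, 0, 0.0667], [0, 0, -0.0133, 0, 0, 0.0667]]]' >/dev/null; python3 steer.py '[[[0, 0, 0, 0, 0, 0.0667], [0, 0, 0, 0, 0, 0.0667], [0, 0, 0, 0, 0, 0.0667], [0, 0, 0, 0, 0, 0.0667], [0, 0, 0, 0, 0, 0.0667]]]' >/dev/null; python3 steer.py '[[[0, 0, 0, 0, 0, 0.0667], [0, 0, 0, 0, 0, 0.0667], [0, 0, 0, 0, 0, 0.0667], [0, 0, 0, 0, 0, 0.0667], [0, 0, 0, 0, 0, 0.0667]]]' 0.03; python3 steer.py '[[[0, 0, 0, 0, 0, 0], [0, 0, 0, 0, 0, 0], [0, 0, 0, 0, 0, 0]]]'
python3 - <<'E'
from h import *
for n in("scene","side"):
    i=viewer.get_image(n); cv2.imwrite(f'pics/{n}1.png',i[:,:,::-1])
a=cv2.imread('pics/raw_scene0.png')[120:200,100:260];b=cv2.imread('pics/raw_side0.png')[260:400,270:380]
a=cv2.resize(a,None,fx=4.5,fy=4.5,interpolation=3)
cv2.imwrite('pics/cropA.png',a)
print(tool([.583,.244,.2]))
E
```

```text
t: 7.9
tcp_pos: [0.4958, -0.041, 0.2345]
eef_rot: [[0.005, 1.0, 0.001], [1.0, -0.005, -0.0], [-0.0, 0.001, -1.0]]
wrist_force: [0.8, 0.8, -0.1]
gripper_width: 0.0609
finger_force: 0.0
t: 8.15
tcp_pos: [0.4959, -0.041, 0.2341]
eef_rot: [[-0.004, 1.0, 0.0], [1.0, 0.004, -0.0], [-0.0, 0.0, -1.0]]
wrist_force: [-0.2, -0.7, 0.6]
gripper_width: 0.0412
finger_force: 0.0
[0.2848 0.0878 0.0338]
```

View pics/cropA.png

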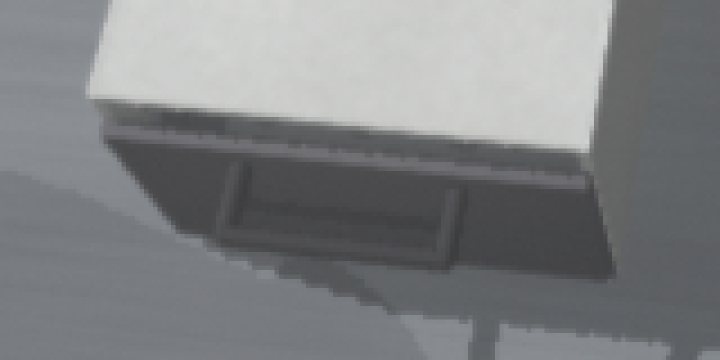

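View pics/side1.png

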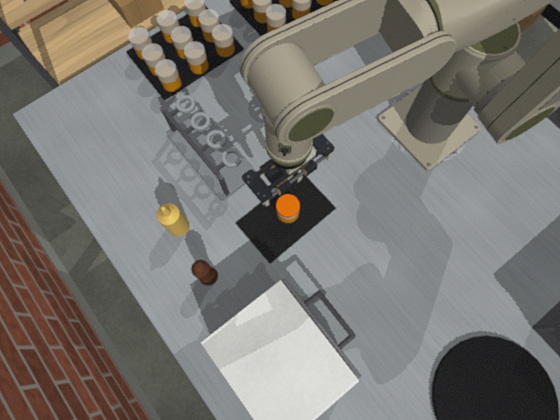

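The jar stands on the mat. The handle bar ends are at scene (213,248) and (286,255), and side (458,420) and (504,485).

```bash
python3 - <<'E'
from h import *
print([ray("scene",p,.125)[:2].round(4) for p in((213.3,247.6),(285.7,255.5))])
print([ray("side",p,.125)[:2].round(4) for p in((457,419),(504,486))])
E
python3 steer.py '[[[0.0467, 0, 0, 0, 0, 0], [0.0467, 0, 0, 0, 0, 0], [0.0467, 0, 0, 0, 0, 0], [0.0467, 0, 0, 0, 0, 0], [0.0467, 0, 0, 0, 0, 0]]]' >/dev/null
python3 steer.py '[[[0.0467, 0.0267, 0, 0, 0, 0], [0.0467, 0.0267, 0, 0, 0, 0], [0.0333, 0.0267, 0, 0, 0, 0], [0.02, 0.0187, 0, 0, 0, 0], [0, 0, 0, 0, 0, 0]]]' 0.03 >/dev/null;python3 steer.py '[[[0, 0, 0, 0, 0, 0], [0, 0, 0, 0, 0, 0], [0, 0, 0, 0, 0, 0]]]'
python3 - <<'E'
from h import *
ci=viewer.camera_info('wrist');i=viewer.get_image('wrist');cv2.imwrite('pics/w2.png',cv2.resize(i[:,:,::-1],(800,600)))
print([proj('wrist',p,ci).round(0) for p in([.584,.184,.131],[.584,.304,.131])])
import pickle;pickle.dump(ci,open('w2.pkl','wb'))
E
```

```text
[array([0.5818, 0.306 ]), array([0.582 , 0.1818])]
[array([0.5844, 0.1903]), array([0.5925, 0.3162])]
t: 9.33
tcp_pos: [0.5694, 0.2431, 0.2337]
eef_rot: [[0.0, 1.0, -0.0], [1.0, -0.0, -0.0], [-0.0, -0.0, -1.0]]
wrist_force: [0.7, -0.9, -0.7]
gripper_width: 0.0299
finger_force: 0.0
[array([428., 416.]), array([432., 196.])]
```

View pics/w2.png

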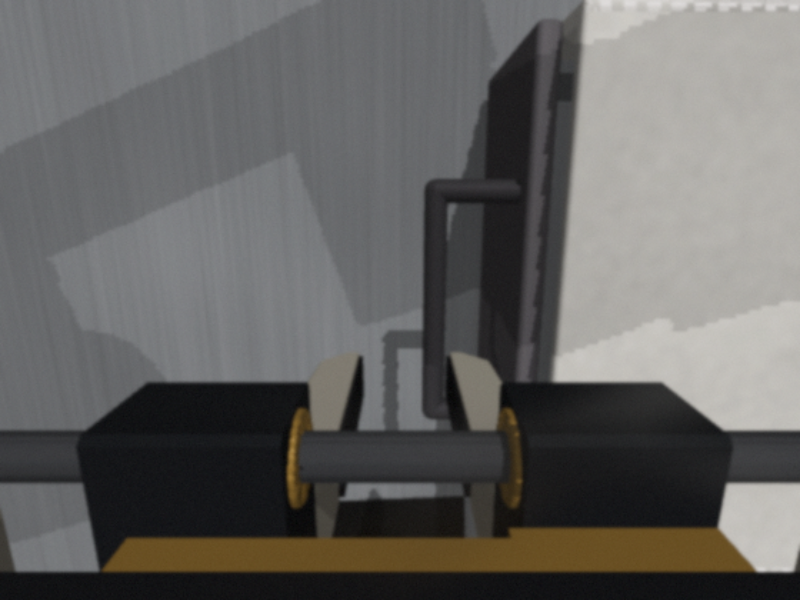

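Handle bar is at column 435, rows 180–417, which gives a bar centre of about (0.586, 0.247). I'll line up, descend, and grip.

Scaled: 0.025 m / 0.75 = 0.0333, 0.0165 m / 0.75 = 0.022.

```bash
python3 steer.py '[[[0.0053, 0.022, 0, 0, 0, 0], [0, 0, 0.0267, 0, 0, 0], [0, 0, 0.0333, 0, 0, 0], [0, 0, 0.0333, 0, 0, 0], [0, 0, 0.0267, 0, 0, 0]]]' >/dev/null; python3 steer.py '[[[0, 0, 0.016, 0, 0, 0], [0, 0, 0.008, 0, 0, 0], [0, 0, 0, 0, 0, 0], [0, 0, 0, 0, 0, 0], [0, 0, 0, 0, 0, 0]]]'; python3 steer.py '[[[0, 0, 0, 0, 0, 0], [0, 0, 0, 0, 0, 0], [0, 0, 0, 0, 0, 0], [0, 0, 0, 0, 0, 0], [0, 0, 0, 0, 0, 0]]]' 0.005 15
```

```text
t: 10.22
tcp_pos: [0.5874, 0.2483, 0.1277]
eef_rot: [[-0.0, 1.0, 0.003], [1.0, 0.0, 0.001], [0.001, 0.003, -1.0]]
wrist_force: [0.6, 0.0, 0.2]
gripper_width: 0.03
finger_force: 0.0
t: 10.63
tcp_pos: [0.5854, 0.2482, 0.1264]
eef_rot: [[-0.001, 1.0, -0.002], [1.0, 0.001, 0.0], [0.0, -0.002, -1.0]]
wrist_force: [-8.4, -0.1, 7.8]
gripper_width: 0.0114
finger_force: 15.0
```

Scaled: -0.018 m / 0.75 = -0.024, -0.01 m / 0.75 = -0.0133.

```bash
python3 steer.py '[[[0, -0.0133, 0, 0, 0, 0], [0, -0.024, 0, 0, 0, 0], [0, -0.024, 0, 0, 0, 0], [0, -0.024, 0, 0, 0, 0], [0, -0.024, 0, 0, 0, 0]]]'; python3 steer.py '[[[0, -0.024, 0, 0, 0, 0], [0, -0.024, 0, 0, 0, 0], [0, -0.024, 0, 0, 0, 0], [0, -0.024, 0, 0, 0, 0], [0, -0.016, 0, 0, 0, 0]]]' ; python3 steer.py '[[[0, -0.004, 0, 0, 0, 0], [0, 0, 0, 0, 0, 0], [0, 0, 0, 0, 0, 0], [0, 0, 0, 0, 0, 0]]]'
```

```text
t: 11.05
tcp_pos: [0.5046, 0.2483, 0.1264]
eef_rot: [[-0.0, 1.0, 0.002], [1.0, 0.0, 0.001], [0.001, 0.002, -1.0]]
wrist_force: [3.2, 2.3, 1.3]
gripper_width: 0.0115
finger_force: 15.0
t: 11.47
tcp_pos: [0.4197, 0.2484, 0.1264]
eef_rot: [[-0.001, 1.0, 0.002], [1.0, 0.001, 0.001], [0.001, 0.002, -1.0]]
wrist_force: [2.2, 2.3, 0.3]
gripper_width: 0.0113
finger_force: 15.0
t: 11.8
tcp_pos: [0.4182, 0.2484, 0.1263]
eef_rot: [[-0.0, 1.0, 0.001], [1.0, 0.0, 0.001], [0.001, 0.001, -1.0]]
wrist_force: [-0.8, 2.9, 5.8]
gripper_width: 0.0114
finger_force: 15.0
```

Scaled: -0.04 m / 0.75 = -0.0533, -0.03 m / 0.75 = -0.04.

```bash
python3 steer.py '[[[0, 0, 0, 0, 0, 0], [0, 0, 0, 0, 0, 0], [0, 0, -0.0133, 0, 0, 0], [0, 0, -0.04, 0, 0, 0], [0, 0, -0.0533, 0, 0, 0]]]' 0.03;python3 steer.py '[[[-0.0267, 0.0333, -0.04, 0, 0, 0], [-0.0267, 0.0333, 0, 0, 0, 0], [-0.0267, 0.0333, 0, 0, 0, 0], [-0.0267, 0.0333, 0, 0, 0, 0], [-0.0267, 0.0293, 0, 0, 0, 0]]]' 0.06 >/dev/null; python3 steer.py '[[[0, 0, 0, 0, 0, 0], [0, 0, 0, 0, 0, 0], [0, 0, 0, 0, 0, 0], [0, 0, 0, 0, 0, 0]]]'
python3 - <<'E'
from h import *
import pickle
ci=viewer.camera_info('wrist');i=viewer.get_image('wrist');cv2.imwrite('pics/w3.png',cv2.resize(i[:,:,::-1],(800,600)))
j=viewer.get_image('scene');cv2.imwrite('pics/scene2.png',cv2.resize(j[60:270,50:330,::-1],(800,600)))
pickle.dump(ci,open('w3.pkl','wb'))
E
```

```text
t: 12.22
tcp_pos: [0.4151, 0.2465, 0.2032]
eef_rot: [[0.0, 1.0, -0.007], [1.0, -0.0, -0.004], [-0.004, -0.007, -1.0]]
wrist_force: [1.2, 0.9, -0.3]
gripper_width: 0.0298
finger_force: 0.0
t: 12.97
tcp_pos: [0.5374, 0.1496, 0.2342]
eef_rot: [[-0.001, 1.0, -0.0], [1.0, 0.001, 0.0], [0.0, -0.0, -1.0]]
wrist_force: [0.1, -0.3, -0.7]
gripper_width: 0.0602
finger_force: 0.0
```

View pics/w3.png

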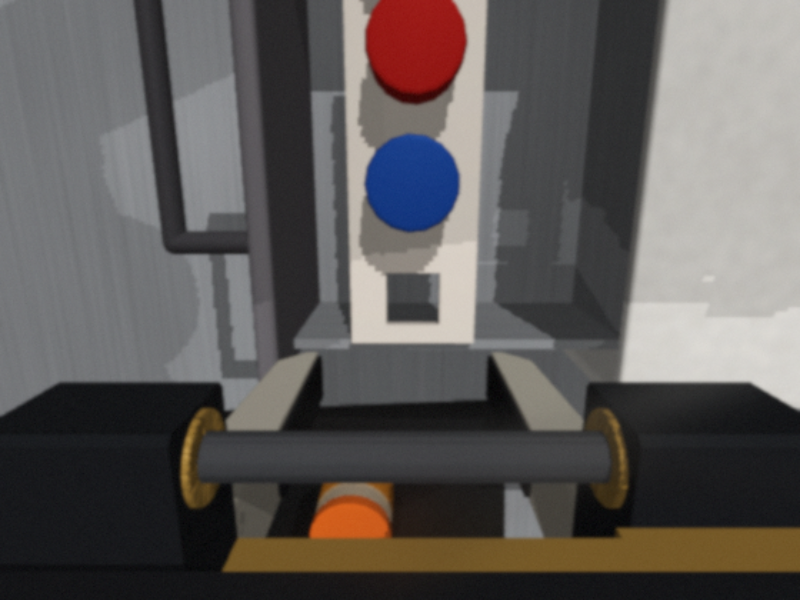

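View pics/scene2.png

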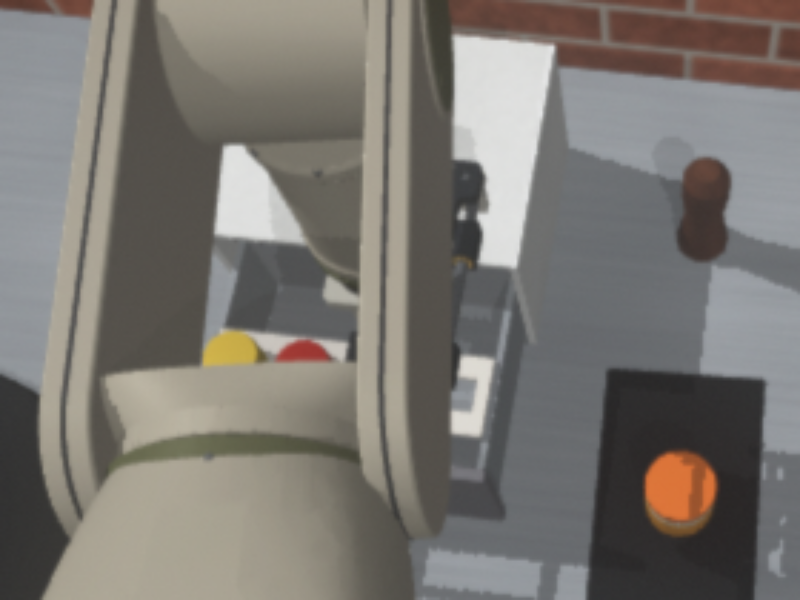

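Blue head is at (412,183) and red at (416,45). The -y hole at (413,298) is empty, and yellow sits at the +y end, so there are three tampers. The jar is well inside the mat.

Run:
```python
from h import *
import pickle
ci=pickle.load(open('w3.pkl','rb'))
for p,z in(((412,182),.142),((416,41),.142),((413,298),.112)): print(ray('wrist',p,z,ci).round(4))
b=ray('wrist',(412,182),.142,ci)
print(tool([b[0],b[1],.14]))
```

```text
[0.542  0.2172 0.142 ]
[0.5435 0.2774 0.142 ]
[0.5433 0.1537 0.112 ]
[0.0673 0.0047 0.0943]
```

Scaled: 0.03 m / 0.75 = 0.04, 0.025 m / 0.75 = 0.0333.

```bash
python3 steer.py '[[[0.0267, 0.0067, 0, 0, 0, 0], [0.04, 0, 0, 0, 0, 0], [0.0227, 0, 0, 0, 0, 0], [0, 0, 0.0267, 0, 0, 0], [0, 0, 0.0333, 0, 0, 0]]]' 0.068 >/dev/null; python3 steer.py '[[[0, 0, 0.0333, 0, 0, 0], [0, 0, 0.02, 0, 0, 0], [0, 0, 0.0107, 0, 0, 0], [0, 0, 0, 0, 0, 0], [0, 0, 0, 0, 0, 0]]]' >/dev/null; python3 steer.py '[[[0, 0, 0, 0, 0, 0], [0, 0, 0, 0, 0, 0], [0, 0, 0, 0, 0, 0], [0, 0, 0, 0, 0, 0]]]'; python3 -c "
from h import *
print(tool([.5425,.2168,.140]))"
```

```text
t: 14.23
tcp_pos: [0.5437, 0.2161, 0.1422]
eef_rot: [[-0.0, 1.0, 0.002], [1.0, 0.0, 0.0], [0.0, 0.002, -1.0]]
wrist_force: [0.0, -0.5, -0.1]
gripper_width: 0.0682
finger_force: 0.0
[ 0.0007 -0.0012  0.0022]
```

Scaled: -0.001 m / 0.75 = -0.0013, 0.0005 m / 0.75 = 0.0007.

```bash
python3 steer.py '[[[0.0007, -0.0013, 0.0013, 0, 0, 0], [0, 0, 0, 0, 0, 0], [0, 0, 0, 0, 0, 0], [0, 0, 0, 0, 0, 0], [0, 0, 0, 0, 0, 0]]]' 0.035 25; python3 steer.py '[[[0, 0, 0, 0, 0, 0], [0, 0, 0, 0, 0, 0], [0, 0, 0, 0, 0, 0], [0, 0, 0, 0, 0, 0]]]' ;  python3 steer.py '[[[0, 0, -0.02, 0, 0, 0], [0, 0, -0.04, 0, 0, 0], [0, 0, -0.0467, 0, 0, 0], [0, 0, -0.0467, 0, 0, 0], [0, 0, -0.04, 0, 0, 0]]]'
```

```text
t: 14.65
tcp_pos: [0.5419, 0.2165, 0.1401]
eef_rot: [[-0.0, 1.0, -0.0], [1.0, 0.0, -0.0], [-0.0, -0.0, -1.0]]
wrist_force: [-0.4, 0.8, -0.3]
gripper_width: 0.0453
finger_force: 25.0
t: 14.98
tcp_pos: [0.5419, 0.2165, 0.14]
eef_rot: [[-0.0, 1.0, -0.0], [1.0, 0.0, -0.0], [-0.0, -0.0, -1.0]]
wrist_force: [-0.7, 0.4, 0.1]
gripper_width: 0.046
finger_force: 25.0
t: 15.4
tcp_pos: [0.5421, 0.2165, 0.2873]
eef_rot: [[-0.0, 1.0, 0.001], [1.0, 0.0, 0.0], [0.0, 0.001, -1.0]]
wrist_force: [0.0, -0.1, -1.5]
gripper_width: 0.0455
finger_force: 25.0
```

```bash
python3 steer.py '[[[-0.0267, 0, 0, 0, 0, 0], [-0.0467, 0, 0, 0, 0, 0], [-0.048, 0, 0, 0, 0, 0], [-0.048, 0, 0, 0, 0, 0], [-0.048, 0, 0, 0, 0, 0]]]' >/dev/null; python3 steer.py '[[[-0.048, 0, 0, 0, 0, 0], [-0.048, 0, 0, 0, 0, 0], [-0.048, 0, 0, 0, 0, 0], [-0.048, 0, 0, 0, 0, 0], [-0.048, 0, 0, 0, 0, 0]]]' >/dev/null;python3 steer.py '[[[-0.048, 0, 0, 0, 0, 0], [-0.048, 0, 0, 0, 0, 0], [-0.048, 0, 0, 0, 0, 0], [-0.048, 0, 0, 0, 0, 0], [-0.0467, 0, 0, 0, 0, 0]]]' >/dev/null; python3 steer.py '[[[-0.0267, 0, 0, 0, 0, 0], [-0.0133, 0, 0, 0, 0, 0], [0, 0, 0, 0, 0, 0], [0, 0, 0, 0, 0, 0], [0, 0, 0, 0, 0, 0]]]'
python3 - <<'E'
from h import *
import pickle
ci=viewer.camera_info('wrist');i=viewer.get_image('wrist');cv2.imwrite('pics/w4.png',cv2.resize(i[:,:,::-1],(800,600)))
pickle.dump(ci,open('w4.pkl','wb'))
print(probe_bus.sense()['tcp_pos'])
E
```

```text
t: 17.07
tcp_pos: [0.5425, -0.334, 0.2851]
eef_rot: [[-0.001, 1.0, -0.0], [1.0, 0.001, 0.001], [0.001, -0.0, -1.0]]
wrist_force: [-0.7, 1.2, -0.9]
gripper_width: 0.0454
finger_force: 25.0
[ 0.54258391 -0.33388703  0.28526637]
```

View pics/w4.png

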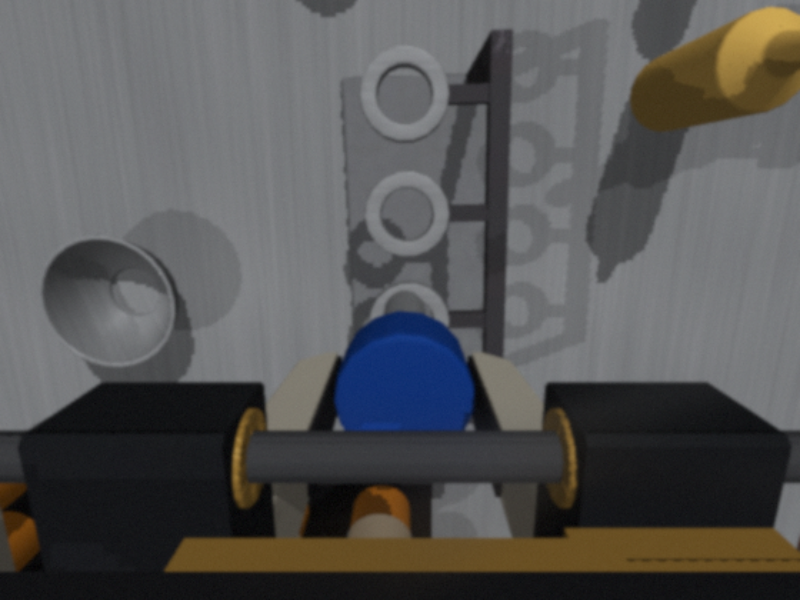

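Ring centres: ring0 at (404.5,92), ring1 at (407.5,212), and ring2 at column 410, partly hidden by the held blue tamper.

Run:
```python
from h import *
import pickle
ci=pickle.load(open('w4.pkl','rb'))
for p in((404.5,92),(407.5,212),(410,318)): print(ray('wrist',p,.13,ci).round(4))
for p in((404,48),(404,139),(407,172),(407,255),(360,93),(449,93),(366,213),(449,213),(410,285)): print(p,ray('wrist',p,.13,ci).round(4))
# held head check
print(ray('wrist',(405,385),.285+.002,ci).round(4))
```

```text
[ 0.5435 -0.2166  0.13  ]
[ 0.5455 -0.2841  0.13  ]
[ 0.5473 -0.3508  0.13  ]
(404, 48) [ 0.5432 -0.1937  0.13  ]
(404, 139) [ 0.5433 -0.2421  0.13  ]
(407, 172) [ 0.5451 -0.2607  0.13  ]
(407, 255) [ 0.5452 -0.3103  0.13  ]
(360, 93) [ 0.5181 -0.2171  0.13  ]
(449, 93) [ 0.569  -0.2171  0.13  ]
(366, 213) [ 0.5203 -0.2847  0.13  ]
(449, 213) [ 0.5706 -0.2846  0.13  ]
(410, 285) [ 0.5472 -0.3293  0.13  ]
[ 0.5438 -0.3286  0.287 ]
```

Scaled: 0.015 m / 0.75 = 0.02, -0.01 m / 0.75 = -0.0133.

```bash
python3 steer.py '[[[-0.0133, 0.006, 0, 0, 0, 0], [-0.0107, 0, 0.0133, 0, 0, 0], [0, 0, 0.02, 0, 0, 0], [0, 0, 0, 0, 0, 0], [0, 0, 0, 0, 0, 0]]]' >/dev/null; python3 steer.py '[[[0, 0, 0, 0, 0, 0], [0, 0, 0, 0, 0, 0], [0, 0, 0, 0, 0, 0]]]'; python3 -c "
from h import *
print(tool([.5472,-.352,.16]))"
```

```text
t: 17.78
tcp_pos: [0.547, -0.3535, 0.2612]
eef_rot: [[-0.001, 1.0, 0.001], [1.0, 0.001, -0.001], [-0.001, 0.001, -1.0]]
wrist_force: [0.3, -0.1, -1.8]
gripper_width: 0.0456
finger_force: 25.0
[0.0016 0.     0.1012]
```

Scaled: 0.01 m / 0.75 = 0.0133, 0.001 m / 0.75 = 0.0013.

```bash
python3 steer.py '[[[0.0013, 0, 0, 0, 0, 0], [0, 0, 0.0133, 0, 0, 0], [0, 0, 0.0133, 0, 0, 0], [0, 0, 0.0133, 0, 0, 0], [0, 0, 0, 0, 0, 0]]]'; python3 steer.py '[[[0, 0, 0.02, 0, 0, 0], [0, 0, 0.0267, 0, 0, 0], [0, 0, 0.02, 0, 0, 0], [0, 0, 0.0133, 0, 0, 0], [0, 0, 0.0067, 0, 0, 0]]]';  python3 steer.py '[[[0, 0, 0.004, 0, 0, 0], [0, 0, 0, 0, 0, 0], [0, 0, 0, 0, 0, 0], [0, 0, 0, 0, 0, 0], [0, 0, 0, 0, 0, 0]]]'
```

```text
t: 18.2
tcp_pos: [0.5453, -0.3515, 0.2259]
eef_rot: [[-0.0, 1.0, -0.004], [1.0, 0.0, 0.003], [0.003, -0.004, -1.0]]
wrist_force: [-1.2, 0.6, -3.0]
gripper_width: 0.0455
finger_force: 25.0
t: 18.62
tcp_pos: [0.5457, -0.3518, 0.1626]
eef_rot: [[-0.0, 1.0, -0.003], [1.0, 0.0, 0.002], [0.002, -0.003, -1.0]]
wrist_force: [-0.8, -0.2, -2.5]
gripper_width: 0.0455
finger_force: 25.0
t: 19.03
tcp_pos: [0.5472, -0.3529, 0.1633]
eef_rot: [[-0.0, 1.0, 0.001], [1.0, 0.0, -0.001], [-0.001, 0.001, -1.0]]
wrist_force: [-0.5, 0.0, -1.4]
gripper_width: 0.0457
finger_force: 25.0
```

Inserted without contact. I'll lower the last few mm, release, rise, and return for red, which is at (0.5435,0.2785).

Scaled: 0.003 m / 0.75 = 0.004, 0.001 m / 0.75 = 0.0013.

```bash
python3 steer.py '[[[0, 0, 0.004, 0, 0, 0], [0, 0, 0.0013, 0, 0, 0], [0, 0, 0, 0, 0, 0], [0, 0, 0, 0, 0, 0]]]'; python3 steer.py '[[[0, 0, 0, 0, 0, 0], [0, 0, 0, 0, 0, 0], [0, 0, 0, 0, 0, 0], [0, 0, 0, 0, 0, 0], [0, 0, 0, 0, 0, 0]]]' 0.068;  python3 steer.py '[[[0, 0, -0.02, 0, 0, 0], [0, 0, -0.04, 0, 0, 0], [0, 0, -0.0467, 0, 0, 0], [0, 0, -0.04, 0, 0, 0], [0.04, 0, 0, 0, 0, 0]]]' >/dev/null; python3 steer.py '[[[0.048, 0, 0, 0, 0, 0], [0.048, 0, 0, 0, 0, 0], [0.048, 0, 0, 0, 0, 0], [0.048, 0, 0, 0, 0, 0], [0.048, 0, 0, 0, 0, 0]]]' >/dev/null; python3 steer.py '[[[0.048, 0, 0, 0, 0, 0], [0.048, 0, 0, 0, 0, 0], [0.048, 0, 0, 0, 0, 0], [0.048, 0, 0, 0, 0, 0], [0.048, 0, 0, 0, 0, 0]]]' >/dev/null; python3 steer.py '[[[0.048, 0, 0, 0, 0, 0], [0.048, 0, 0, 0, 0, 0], [0.048, 0, 0, 0, 0, 0], [0.048, 0, 0, 0, 0, 0], [0.048, 0, 0, 0, 0, 0]]]' >/dev/null; python3 steer.py '[[[0.04, 0, 0, 0, 0, 0], [0.0267, 0, 0, 0, 0, 0], [0, 0, 0, 0, 0, 0], [0, 0, 0, 0, 0, 0], [0, 0, 0, 0, 0, 0]]]'; python3 -c "
from h import *
print(tool([.5427,.2785,.14]))"
```

```text
t: 19.37
tcp_pos: [0.5467, -0.3525, 0.1581]
eef_rot: [[-0.0, 1.0, 0.0], [1.0, 0.0, -0.0], [-0.0, 0.0, -1.0]]
wrist_force: [0.3, 0.1, -1.3]
gripper_width: 0.0456
finger_force: 25.0
t: 19.78
tcp_pos: [0.5467, -0.3526, 0.1582]
eef_rot: [[-0.0, 1.0, 0.0], [1.0, 0.0, -0.0], [-0.0, 0.0, -1.0]]
wrist_force: [-0.4, 0.5, -0.4]
gripper_width: 0.0674
finger_force: 0.0
t: 21.87
tcp_pos: [0.5466, 0.2669, 0.2681]
eef_rot: [[-0.0, 1.0, -0.0], [1.0, 0.0, -0.001], [-0.001, -0.0, -1.0]]
wrist_force: [-0.4, -0.3, -0.3]
gripper_width: 0.0677
finger_force: 0.0
[ 0.0117 -0.0039  0.1281]
```

Scaled: 0.035 m / 0.75 = 0.0467, 0.03 m / 0.75 = 0.04.

```bash
python3 steer.py '[[[0.0153, -0.0053, 0.0133, 0, 0, 0], [0, 0, 0.04, 0, 0, 0], [0, 0, 0.0467, 0, 0, 0], [0, 0, 0.0333, 0, 0, 0], [0, 0, 0.02, 0, 0, 0]]]' >/dev/null; python3 steer.py '[[[0, 0, 0.0107, 0, 0, 0], [0, 0, 0.0053, 0, 0, 0], [0, 0, 0, 0, 0, 0], [0, 0, 0, 0, 0, 0], [0, 0, 0, 0, 0, 0]]]' ; python3 steer.py '[[[0, 0, 0.0013, 0, 0, 0], [0, 0, 0, 0, 0, 0], [0, 0, 0, 0, 0, 0], [0, 0, 0, 0, 0, 0]]]'
```

```text
t: 22.7
tcp_pos: [0.5436, 0.2793, 0.143]
eef_rot: [[0.0, 1.0, 0.003], [1.0, -0.0, 0.001], [0.001, 0.003, -1.0]]
wrist_force: [-0.2, -0.8, 0.1]
gripper_width: 0.0682
finger_force: 0.0
t: 23.03
tcp_pos: [0.5427, 0.2791, 0.1405]
eef_rot: [[-0.0, 1.0, 0.0], [1.0, 0.0, 0.0], [0.0, 0.0, -1.0]]
wrist_force: [0.8, 0.2, 0.5]
gripper_width: 0.0679
finger_force: 0.0
```

Scaled: -0.036 m / 0.75 = -0.048, -0.025 m / 0.75 = -0.0333.

```bash
python3 steer.py '[[[0, 0, 0, 0, 0, 0], [0, 0, 0, 0, 0, 0], [0, 0, 0, 0, 0, 0], [0, 0, 0, 0, 0, 0], [0, 0, 0, 0, 0, 0]]]' 0.035 25 >/dev/null; python3 steer.py '[[[0, 0, 0, 0, 0, 0], [0, 0, 0, 0, 0, 0], [0, 0, 0, 0, 0, 0]]]' ;  python3 steer.py '[[[0, 0, -0.02, 0, 0, 0], [0, 0, -0.04, 0, 0, 0], [0, 0, -0.0467, 0, 0, 0], [0, 0, -0.0467, 0, 0, 0], [0, 0, -0.04, 0, 0, 0]]]'; python3 steer.py '[[[-0.0267, 0, 0, 0, 0, 0], [-0.048, 0, 0, 0, 0, 0], [-0.048, 0, 0, 0, 0, 0], [-0.048, 0, 0, 0, 0, 0], [-0.048, 0, 0, 0, 0, 0]]]' >/dev/null; python3 steer.py '[[[-0.048, 0, 0, 0, 0, 0], [-0.048, 0, 0, 0, 0, 0], [-0.048, 0, 0, 0, 0, 0], [-0.048, 0, 0, 0, 0, 0], [-0.048, 0, 0, 0, 0, 0]]]' >/dev/null;python3 steer.py '[[[-0.048, 0.004, 0, 0, 0, 0], [-0.048, 0, 0, 0, 0, 0], [-0.048, 0, 0, 0, 0, 0], [-0.048, 0, 0, 0, 0, 0], [-0.048, 0, 0, 0, 0, 0]]]' >/dev/null; python3 steer.py '[[[-0.0333, 0, 0, 0, 0, 0], [-0.02, 0, 0, 0, 0, 0], [0, 0, 0, 0, 0, 0], [0, 0, 0, 0, 0, 0], [0, 0, 0, 0, 0, 0]]]'; python3 -c "
from h import *
print(tool([.5455,-.2848,.26]))"
```

```text
t: 23.7
tcp_pos: [0.5425, 0.279, 0.1401]
eef_rot: [[-0.0, 1.0, -0.0], [1.0, 0.0, -0.0], [-0.0, -0.0, -1.0]]
wrist_force: [-0.5, 0.0, -0.0]
gripper_width: 0.0455
finger_force: 25.0
t: 24.12
tcp_pos: [0.5425, 0.2789, 0.2872]
eef_rot: [[-0.0, 1.0, 0.001], [1.0, 0.0, 0.0], [0.0, 0.001, -1.0]]
wrist_force: [0.7, 0.5, -1.7]
gripper_width: 0.0456
finger_force: 25.0
t: 25.78
tcp_pos: [0.5458, -0.2838, 0.2849]
eef_rot: [[-0.001, 1.0, -0.0], [1.0, 0.001, 0.001], [0.001, -0.0, -1.0]]
wrist_force: [0.5, -0.3, -1.0]
gripper_width: 0.0454
finger_force: 25.0
[-0.0011 -0.0003  0.0249]
```

Units first: shifts go in shares of 750 mm and turns go in shares of 90 degrees. So 0.015 m / 0.75 = 0.02, 0.01 m / 0.75 = 0.0133.

```bash
python3 steer.py '[[[-0.0007, 0, 0.02, 0, 0, 0], [0, 0, 0.0133, 0, 0, 0], [0, 0, 0, 0, 0, 0], [0, 0, 0, 0, 0, 0], [0, 0, 0, 0, 0, 0]]]'; python3 steer.py '[[[0, 0, 0.0133, 0, 0, 0], [0, 0, 0.02, 0, 0, 0], [0, 0, 0.02, 0, 0, 0], [0, 0, 0, 0, 0, 0], [0, 0, 0, 0, 0, 0]]]'; python3 -c "
from h import *
ci=viewer.camera_info('wrist');i=viewer.get_image('wrist');cv2.imwrite('pics/w5.png',cv2.resize(i[:,:,::-1],(800,600)))
j=viewer.get_image('side');cv2.imwrite('pics/side2.png',cv2.resize(j[40:340,60:460,::-1],(800,600)))
print(tool([.5455,-.2848,.1585]))"
```

```text
t: 26.2
tcp_pos: [0.5459, -0.2849, 0.2605]
eef_rot: [[-0.001, 1.0, 0.0], [1.0, 0.001, 0.0], [0.0, 0.0, -1.0]]
wrist_force: [-0.1, -0.8, -1.6]
gripper_width: 0.0457
finger_force: 25.0
t: 26.62
tcp_pos: [0.5451, -0.2851, 0.2191]
eef_rot: [[-0.0, 1.0, -0.002], [1.0, 0.0, 0.001], [0.001, -0.002, -1.0]]
wrist_force: [0.3, 0.2, -2.0]
gripper_width: 0.0453
finger_force: 25.0
[ 0.001  -0.0006  0.0627]
```

View pics/side2.png

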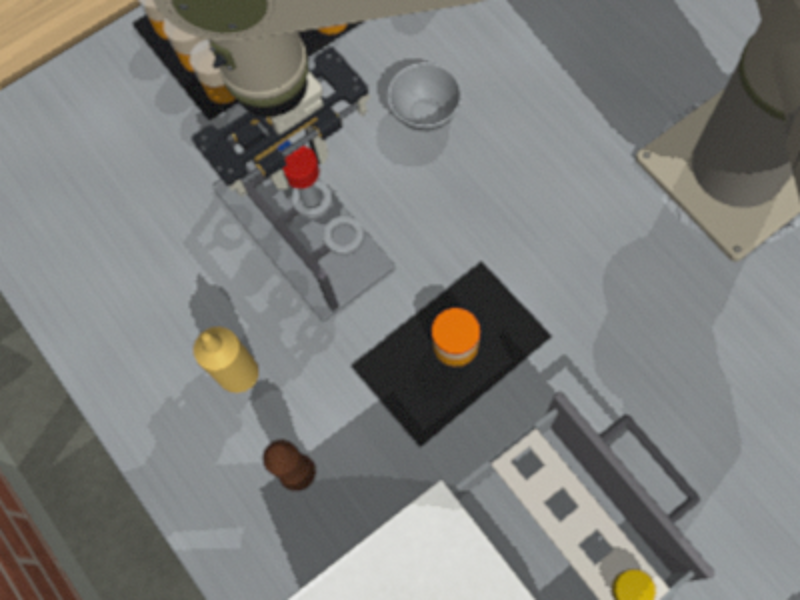

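Red's handle is entering ring1 with no side load. The jar is upright on the mat, the bystanders haven't moved, and only yellow is left in the drawer.

Scaled: 0.02 m / 0.75 = 0.0267, 0.015 m / 0.75 = 0.02.

```bash
python3 steer.py '[[[0.0007, 0, 0.02, 0, 0, 0], [0, 0, 0.0267, 0, 0, 0], [0, 0, 0.016, 0, 0, 0], [0, 0, 0.0093, 0, 0, 0], [0, 0, 0.004, 0, 0, 0]]]';  python3 steer.py '[[[0, 0, 0, 0, 0, 0], [0, 0, 0, 0, 0, 0], [0, 0, 0, 0, 0, 0], [0, 0, 0, 0, 0, 0]]]'
```

```text
t: 27.13
tcp_pos: [0.5452, -0.2848, 0.1621]
eef_rot: [[-0.0, 1.0, -0.001], [1.0, 0.0, 0.001], [0.001, -0.001, -1.0]]
wrist_force: [-0.3, -0.8, -1.1]
gripper_width: 0.0456
finger_force: 25.0
t: 27.47
tcp_pos: [0.5462, -0.2854, 0.1644]
eef_rot: [[-0.0, 1.0, 0.002], [1.0, 0.0, -0.001], [-0.001, 0.002, -1.0]]
wrist_force: [0.1, 0.8, -1.7]
gripper_width: 0.0455
finger_force: 25.0
```

Scaled: 0.003 m / 0.75 = 0.004, 0.001 m / 0.75 = 0.0013.

```bash
python3 steer.py '[[[0, 0, 0.004, 0, 0, 0], [0, 0, 0.0013, 0, 0, 0], [0, 0, 0, 0, 0, 0], [0, 0, 0, 0, 0, 0]]]'; python3 steer.py '[[[0, 0, 0, 0, 0, 0], [0, 0, 0, 0, 0, 0], [0, 0, 0, 0, 0, 0], [0, 0, 0, 0, 0, 0], [0, 0, 0, 0, 0, 0]]]' 0.068;  python3 steer.py '[[[0, 0, -0.02, 0, 0, 0], [0, 0, -0.04, 0, 0, 0], [0, 0, -0.0467, 0, 0, 0], [0, 0, -0.04, 0, 0, 0], [0.04, 0, 0, 0, 0, 0]]]' >/dev/null; python3 steer.py '[[[0.048, 0, 0, 0, 0, 0], [0.048, 0, 0, 0, 0, 0], [0.048, 0, 0, 0, 0, 0], [0.048, 0, 0, 0, 0, 0], [0.048, 0, 0, 0, 0, 0]]]' >/dev/null; python3 steer.py '[[[0.048, 0, 0, 0, 0, 0], [0.048, 0, 0, 0, 0, 0], [0.048, 0, 0, 0, 0, 0], [0.048, 0, 0, 0, 0, 0], [0.048, 0, 0, 0, 0, 0]]]' >/dev/null; python3 steer.py '[[[0.048, 0, 0, 0, 0, 0], [0.048, 0, 0, 0, 0, 0], [0.048, 0, 0, 0, 0, 0], [0.048, 0, 0, 0, 0, 0], [0.048, -0.0027, 0, 0, 0, 0]]]' >/dev/null; python3 steer.py '[[[0.04, 0, 0, 0, 0, 0], [0.0267, 0, 0, 0, 0, 0], [0, 0, 0, 0, 0, 0], [0, 0, 0, 0, 0, 0], [0, 0, 0, 0, 0, 0]]]'; python3 -c "
from h import *
print(tool([.543,.3405,.14]))
ci=viewer.camera_info('wrist');i=viewer.get_image('wrist');cv2.imwrite('pics/w6.png',cv2.resize(i[:,:,::-1],(800,600)))
print(proj('wrist',[.543,.3405,.142],ci))
h=cv2.cvtColor(i,cv2.COLOR_RGB2HSV);m=cv2.inRange(h,(22,150,80),(34,255,255));n,l,s,c=cv2.connectedComponentsWithStats(m);print([(s[k]/.7,c[k]/.7) for k in range(1,n) if s[k,4]>300])"
```

```text
t: 27.8
tcp_pos: [0.5455, -0.285, 0.1589]
eef_rot: [[-0.0, 1.0, -0.0], [1.0, 0.0, 0.0], [0.0, -0.0, -1.0]]
wrist_force: [0.6, 1.5, -2.4]
gripper_width: 0.0451
finger_force: 25.0
t: 28.22
tcp_pos: [0.5458, -0.2851, 0.1594]
eef_rot: [[-0.0, 1.0, 0.0], [1.0, 0.0, -0.0], [-0.0, 0.0, -1.0]]
wrist_force: [-0.4, -0.7, 0.3]
gripper_width: 0.0677
finger_force: 0.0
t: 30.3
tcp_pos: [0.5436, 0.3344, 0.269]
eef_rot: [[-0.0, 1.0, -0.0], [1.0, 0.0, -0.001], [-0.001, -0.0, -1.0]]
wrist_force: [0.2, 0.3, 0.7]
gripper_width: 0.0679
finger_force: 0.0
[ 0.0062 -0.0006  0.129 ]
[401.39570486 292.44064663]
[(array([ 365.71428571,  252.85714286,   75.71428571,   80.        ,
       3337.14285714]), array([403.17392368, 292.53180039]))]
```

Yellow is seen at (403,292) against (401,292) predicted, so I'll descend and grip.

Scaled: 0.035 m / 0.75 = 0.0467, 0.03 m / 0.75 = 0.04.

```bash
python3 steer.py '[[[0.0083, 0, 0.0133, 0, 0, 0], [0, 0, 0.04, 0, 0, 0], [0, 0, 0.0467, 0, 0, 0], [0, 0, 0.0333, 0, 0, 0], [0, 0, 0.02, 0, 0, 0]]]' >/dev/null; python3 steer.py '[[[0, 0, 0.012, 0, 0, 0], [0, 0, 0.0053, 0, 0, 0], [0, 0, 0, 0, 0, 0], [0, 0, 0, 0, 0, 0], [0, 0, 0, 0, 0, 0]]]' ; python3 steer.py '[[[0, 0, 0.0013, 0, 0, 0], [0, 0, 0, 0, 0, 0], [0, 0, 0, 0, 0, 0], [0, 0, 0, 0, 0, 0]]]'; python3 steer.py '[[[0, 0, 0, 0, 0, 0], [0, 0, 0, 0, 0, 0], [0, 0, 0, 0, 0, 0], [0, 0, 0, 0, 0, 0], [0, 0, 0, 0, 0, 0]]]' 0.035 25 >/dev/null; python3 steer.py '[[[0, 0, 0, 0, 0, 0], [0, 0, 0, 0, 0, 0], [0, 0, 0, 0, 0, 0]]]'
```

```text
t: 31.18
tcp_pos: [0.5446, 0.3416, 0.1431]
eef_rot: [[0.0, 1.0, 0.003], [1.0, -0.0, 0.001], [0.001, 0.003, -1.0]]
wrist_force: [0.1, -0.5, -0.4]
gripper_width: 0.0682
finger_force: 0.0
t: 31.52
tcp_pos: [0.5437, 0.3413, 0.1405]
eef_rot: [[-0.0, 1.0, 0.0], [1.0, 0.0, 0.0], [0.0, 0.0, -1.0]]
wrist_force: [-0.3, -0.4, -0.6]
gripper_width: 0.0679
finger_force: 0.0
t: 32.18
tcp_pos: [0.5435, 0.3412, 0.1401]
eef_rot: [[-0.0, 1.0, -0.0], [1.0, 0.0, -0.0], [-0.0, -0.0, -1.0]]
wrist_force: [-0.0, 0.2, 0.1]
gripper_width: 0.0456
finger_force: 25.0
```

Scaled: -0.035 m / 0.75 = -0.0467, -0.03 m / 0.75 = -0.04.

```bash
python3 steer.py '[[[0, 0, -0.02, 0, 0, 0], [0, 0, -0.04, 0, 0, 0], [0, 0, -0.0467, 0, 0, 0], [0, 0, -0.0467, 0, 0, 0], [0, 0, -0.04, 0, 0, 0]]]'; python3 steer.py '[[[-0.0267, 0, 0, 0, 0, 0], [-0.048, 0, 0, 0, 0, 0], [-0.048, 0, 0, 0, 0, 0], [-0.048, 0, 0, 0, 0, 0], [-0.048, 0, 0, 0, 0, 0]]]' >/dev/null; python3 steer.py '[[[-0.048, 0, 0, 0, 0, 0], [-0.048, 0, 0, 0, 0, 0], [-0.048, 0, 0, 0, 0, 0], [-0.048, 0, 0, 0, 0, 0], [-0.048, 0, 0, 0, 0, 0]]]' >/dev/null;python3 steer.py '[[[-0.048, 0, 0, 0, 0, 0], [-0.048, 0, 0, 0, 0, 0], [-0.048, 0, 0, 0, 0, 0], [-0.048, 0, 0, 0, 0, 0], [-0.048, 0, 0, 0, 0, 0]]]' >/dev/null; python3 steer.py '[[[-0.0293, 0, 0.0133, 0, 0, 0], [-0.016, 0, 0.0173, 0, 0, 0], [0, 0, 0, 0, 0, 0], [0, 0, 0, 0, 0, 0], [0, 0, 0, 0, 0, 0]]]'; python3 steer.py '[[[0, 0, 0, 0, 0, 0], [0, 0, 0, 0, 0, 0], [0, 0, 0, 0, 0, 0]]]'; python3 -c "
from h import *
print(tool([.5437,-.217,.26]))"
```

```text
t: 32.6
tcp_pos: [0.5435, 0.3411, 0.2873]
eef_rot: [[-0.0, 1.0, 0.001], [1.0, 0.0, 0.0], [0.0, 0.001, -1.0]]
wrist_force: [-0.2, 0.3, -0.7]
gripper_width: 0.0456
finger_force: 25.0
t: 34.27
tcp_pos: [0.5436, -0.2154, 0.2617]
eef_rot: [[-0.001, 1.0, -0.001], [1.0, 0.001, 0.001], [0.001, -0.001, -1.0]]
wrist_force: [-0.1, -0.5, -0.7]
gripper_width: 0.0456
finger_force: 25.0
t: 34.52
tcp_pos: [0.5441, -0.2159, 0.2629]
eef_rot: [[-0.002, 1.0, 0.001], [1.0, 0.002, -0.0], [-0.0, 0.001, -1.0]]
wrist_force: [0.1, -0.2, -1.7]
gripper_width: 0.0458
finger_force: 25.0
[-0.0011 -0.0004  0.0029]
```

Scaled: 0.015 m / 0.75 = 0.02, 0.01 m / 0.75 = 0.0133.

```bash
python3 steer.py '[[[-0.0013, 0, 0.0133, 0, 0, 0], [0, 0, 0.02, 0, 0, 0], [0, 0, 0.02, 0, 0, 0], [0, 0, 0, 0, 0, 0], [0, 0, 0, 0, 0, 0]]]'; python3 steer.py '[[[0, 0, 0.02, 0, 0, 0], [0, 0, 0.0267, 0, 0, 0], [0, 0, 0.02, 0, 0, 0], [0, 0, 0.0107, 0, 0, 0], [0, 0, 0.0053, 0, 0, 0]]]';  python3 steer.py '[[[0, 0, 0.0013, 0, 0, 0], [0, 0, 0, 0, 0, 0], [0, 0, 0, 0, 0, 0], [0, 0, 0, 0, 0, 0]]]'
```

```text
t: 34.93
tcp_pos: [0.5429, -0.2173, 0.2207]
eef_rot: [[-0.0, 1.0, -0.002], [1.0, 0.0, 0.001], [0.001, -0.002, -1.0]]
wrist_force: [-0.1, 0.6, -1.0]
gripper_width: 0.0455
finger_force: 25.0
t: 35.35
tcp_pos: [0.5434, -0.2176, 0.1595]
eef_rot: [[-0.0, 1.0, -0.001], [1.0, 0.0, 0.0], [0.0, -0.001, -1.0]]
wrist_force: [-0.2, -0.1, -1.4]
gripper_width: 0.0459
finger_force: 25.0
t: 35.68
tcp_pos: [0.5443, -0.2181, 0.1604]
eef_rot: [[-0.0, 1.0, 0.002], [1.0, 0.0, -0.001], [-0.001, 0.002, -1.0]]
wrist_force: [-0.3, -0.5, -0.9]
gripper_width: 0.0458
finger_force: 25.0
```

Scaled: 0.001 m / 0.75 = 0.0013.

```bash
python3 steer.py '[[[0, 0, 0.0013, 0, 0, 0], [0, 0, 0, 0, 0, 0], [0, 0, 0, 0, 0, 0]]]' >/dev/null; python3 steer.py '[[[0, 0, 0, 0, 0, 0], [0, 0, 0, 0, 0, 0], [0, 0, 0, 0, 0, 0], [0, 0, 0, 0, 0, 0], [0, 0, 0, 0, 0, 0]]]' 0.068;  python3 steer.py '[[[0, 0, -0.02, 0, 0, 0], [0, 0, -0.04, 0, 0, 0], [0, 0, -0.0467, 0, 0, 0], [0, 0, -0.04, 0, 0, 0], [0.0267, -0.0133, 0, 0, 0, 0]]]' >/dev/null; python3 steer.py '[[[0.048, -0.0133, 0, 0, 0, 0], [0.048, -0.0133, 0, 0, 0, 0], [0.048, -0.0133, 0, 0, 0, 0], [0.048, -0.0133, 0, 0, 0, 0], [0.048, -0.0133, 0, 0, 0, 0]]]' 0.03 >/dev/null; python3 steer.py '[[[0.048, -0.0133, 0, 0, 0, 0], [0.048, -0.0133, 0, 0, 0, 0], [0.048, -0.0133, 0, 0, 0, 0], [0.048, -0.0133, 0, 0, 0, 0], [0.048, -0.0133, 0, 0, 0, 0]]]' >/dev/null; python3 steer.py '[[[0.048, -0.02, 0, 0, 0, 0], [0.04, 0, 0, 0, 0, 0], [0.0267, 0, 0, 0, 0, 0], [0, 0, 0, 0, 0, 0], [0, 0, 0, 0, 0, 0]]]'; python3 steer.py '[[[0, 0, 0, 0, 0, 0], [0, 0, 0, 0, 0, 0], [0, 0, 0, 0, 0, 0]]]';python3 -c "
from h import *
print(tool([.418,.248,.126]))
i=viewer.get_image('scene');cv2.imwrite('pics/scene3.png',cv2.resize(i[:,:,::-1],(800,600)))
ci=viewer.camera_info('wrist');i=viewer.get_image('wrist');cv2.imwrite('pics/w7.png',cv2.resize(i[:,:,::-1],(800,600)))
print(proj('wrist',[.418,.188,.131],ci),proj('wrist',[.418,.308,.131],ci))"
```

```text
t: 36.35
tcp_pos: [0.5437, -0.2179, 0.1583]
eef_rot: [[-0.0, 1.0, 0.0], [1.0, 0.0, -0.0], [-0.0, 0.0, -1.0]]
wrist_force: [-1.1, -0.2, -0.2]
gripper_width: 0.0675
finger_force: 0.0
t: 38.02
tcp_pos: [0.4182, 0.2489, 0.2681]
eef_rot: [[-0.003, 1.0, -0.0], [1.0, 0.003, -0.0], [-0.0, -0.0, -1.0]]
wrist_force: [0.1, 0.4, 0.3]
gripper_width: 0.0301
finger_force: 0.0
t: 38.27
tcp_pos: [0.4188, 0.2472, 0.2682]
eef_rot: [[0.001, 1.0, 0.0], [1.0, -0.001, -0.0], [-0.0, 0.0, -1.0]]
wrist_force: [-0.6, 0.1, -0.2]
gripper_width: 0.0299
finger_force: 0.0
[ 0.0009 -0.0009  0.1422]
[401.26217225 390.65264724] [400.6669015  194.25214538]
```

View pics/scene3.png

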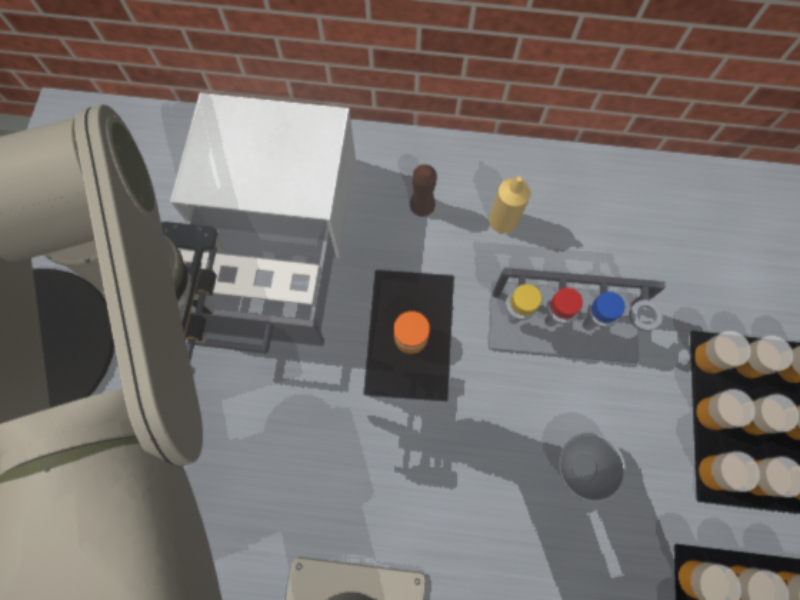

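View pics/w7.png

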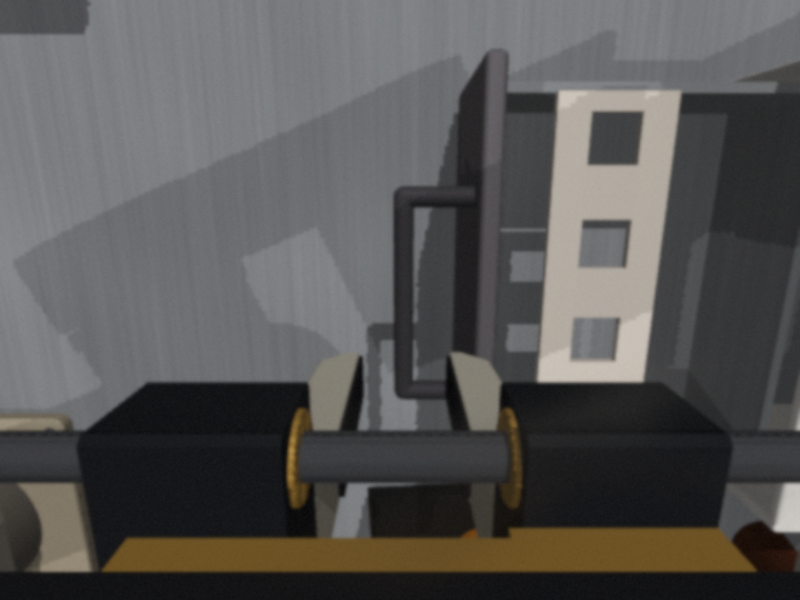

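Yellow, red and blue hang on the rack at (525,299), (567,303) and (608,307). The jar is on the mat and the drawer is empty. The handle bar is at column 404 as expected, so I'll grip it and push the drawer shut.

Scaled: 0.035 m / 0.75 = 0.0467, 0.03 m / 0.75 = 0.04.

```bash
python3 steer.py '[[[0, 0, 0.04, 0, 0, 0], [0, 0, 0.0467, 0, 0, 0], [0, 0, 0.0467, 0, 0, 0], [0, 0, 0.0333, 0, 0, 0], [0, 0, 0.016, 0, 0, 0]]]' >/dev/null; python3 steer.py '[[[0, 0, 0.0067, 0, 0, 0], [0, 0, 0, 0, 0, 0], [0, 0, 0, 0, 0, 0], [0, 0, 0, 0, 0, 0], [0, 0, 0, 0, 0, 0]]]'; python3 steer.py '[[[0, 0, 0, 0, 0, 0], [0, 0, 0, 0, 0, 0], [0, 0, 0, 0, 0, 0], [0, 0, 0, 0, 0, 0], [0, 0, 0, 0, 0, 0]]]' 0.005 15; python3 steer.py '[[[0, 0.0133, 0, 0, 0, 0], [0, 0.024, 0, 0, 0, 0], [0, 0.024, 0, 0, 0, 0], [0, 0.024, 0, 0, 0, 0], [0, 0.024, 0, 0, 0, 0]]]'; python3 steer.py '[[[0, 0.024, 0, 0, 0, 0], [0, 0.024, 0, 0, 0, 0], [0, 0.024, 0, 0, 0, 0], [0, 0.024, 0, 0, 0, 0], [0, 0.0107, 0, 0, 0, 0]]]' ; python3 steer.py '[[[0, 0.004, 0, 0, 0, 0], [0, 0, 0, 0, 0, 0], [0, 0, 0, 0, 0, 0], [0, 0, 0, 0, 0, 0]]]'
```

```text
t: 39.2
tcp_pos: [0.4198, 0.2487, 0.1281]
eef_rot: [[-0.0, 1.0, 0.003], [1.0, 0.0, 0.001], [0.001, 0.003, -1.0]]
wrist_force: [0.3, -0.2, 0.7]
gripper_width: 0.0299
finger_force: 0.0
t: 39.62
tcp_pos: [0.4187, 0.2483, 0.1265]
eef_rot: [[-0.0, 1.0, 0.0], [1.0, 0.0, 0.0], [0.0, 0.0, -1.0]]
wrist_force: [-0.3, 0.4, 2.8]
gripper_width: 0.0115
finger_force: 15.0
t: 40.03
tcp_pos: [0.5012, 0.2482, 0.1264]
eef_rot: [[-0.0, 1.0, -0.001], [1.0, 0.0, -0.0], [-0.0, -0.001, -1.0]]
wrist_force: [-3.6, -0.9, 6.7]
gripper_width: 0.0113
finger_force: 15.0
t: 40.45
tcp_pos: [0.5824, 0.2481, 0.1264]
eef_rot: [[0.0, 1.0, 0.001], [1.0, -0.0, 0.0], [0.0, 0.001, -1.0]]
wrist_force: [-0.7, -0.9, 7.0]
gripper_width: 0.0111
finger_force: 15.0
t: 40.78
tcp_pos: [0.5835, 0.2481, 0.1264]
eef_rot: [[-0.0, 1.0, 0.001], [1.0, 0.0, -0.0], [-0.0, 0.001, -1.0]]
wrist_force: [1.4, -1.4, 3.6]
gripper_width: 0.011
finger_force: 15.0
```

Scaled: 0.002 m / 0.75 = 0.0027.

```bash
python3 steer.py '[[[0, 0.0027, 0, 0, 0, 0], [0, 0, 0, 0, 0, 0], [0, 0, 0, 0, 0, 0], [0, 0, 0, 0, 0, 0]]]'; python3 steer.py '[[[0, 0.0027, 0, 0, 0, 0], [0, 0, 0, 0, 0, 0], [0, 0, 0, 0, 0, 0], [0, 0, 0, 0, 0, 0]]]'
```

```text
t: 41.12
tcp_pos: [0.5851, 0.2481, 0.1264]
eef_rot: [[-0.0, 1.0, 0.0], [1.0, 0.0, -0.0], [-0.0, 0.0, -1.0]]
wrist_force: [-0.4, -2.4, 4.9]
gripper_width: 0.0114
finger_force: 15.0
t: 41.45
tcp_pos: [0.5854, 0.2481, 0.1264]
eef_rot: [[-0.001, 1.0, -0.004], [1.0, 0.001, -0.001], [-0.001, -0.004, -1.0]]
wrist_force: [-9.2, -3.3, 11.7]
gripper_width: 0.0116
finger_force: 15.0
```

Hit the stop (9 N, at the original 0.5854), so it's shut. Releasing, rising, backing away, and checking.

Scaled: -0.001 m / 0.75 = -0.0013.

```bash
python3 steer.py '[[[0, -0.0013, 0, 0, 0, 0], [0, 0, 0, 0, 0, 0], [0, 0, 0, 0, 0, 0], [0, 0, 0, 0, 0, 0], [0, 0, 0, 0, 0, 0]]]' 0.03; python3 steer.py '[[[0, 0, -0.0133, 0, 0, 0], [0, 0, -0.04, 0, 0, 0], [0, 0, -0.0467, 0, 0, 0], [0, 0, -0.0467, 0, 0, 0], [0, 0, -0.0267, 0, 0, 0]]]';python3 steer.py '[[[0, -0.04, 0, 0, 0, 0], [0, -0.048, 0, 0, 0, 0], [0.0267, -0.048, 0, 0, 0, 0], [0.04, -0.048, 0, 0, 0, 0], [0.048, -0.0267, 0, 0, 0, 0]]]'; python3 steer.py '[[[0.048, 0, 0, 0, 0, 0], [0.048, -0.0267, 0, 0, 0, 0], [0.048, -0.0267, 0, 0, 0, 0], [0, 0, 0, 0, 0, 0], [0, 0, 0, 0, 0, 0]]]'; python3 -c "
from h import *
a=viewer.get_image('side');viewer.get_image('scene')
cv2.imwrite('pics/side3.png',cv2.resize(a[:,:,::-1],(800,600)))"
```

```text
t: 41.87
tcp_pos: [0.5863, 0.2482, 0.1257]
eef_rot: [[-0.0, 1.0, -0.001], [1.0, 0.0, -0.0], [-0.0, -0.001, -1.0]]
wrist_force: [0.4, 0.5, -0.3]
gripper_width: 0.0298
finger_force: 0.0
t: 42.28
tcp_pos: [0.5878, 0.2486, 0.2619]
eef_rot: [[-0.0, 1.0, 0.005], [1.0, 0.0, 0.002], [0.002, 0.005, -1.0]]
wrist_force: [1.0, -0.0, 2.0]
gripper_width: 0.03
finger_force: 0.0
t: 42.7
tcp_pos: [0.4304, 0.3302, 0.2573]
eef_rot: [[0.002, 1.0, 0.001], [1.0, -0.002, 0.0], [0.0, 0.001, -1.0]]
wrist_force: [0.1, 0.4, -0.5]
gripper_width: 0.0298
finger_force: 0.0
t: 43.12
tcp_pos: [0.391, 0.4407, 0.2567]
eef_rot: [[-0.004, 1.0, 0.0], [1.0, 0.004, 0.0], [0.0, 0.0, -1.0]]
wrist_force: [0.6, 0.5, -0.6]
gripper_width: 0.0299
finger_force: 0.0
```

View pics/side3.png

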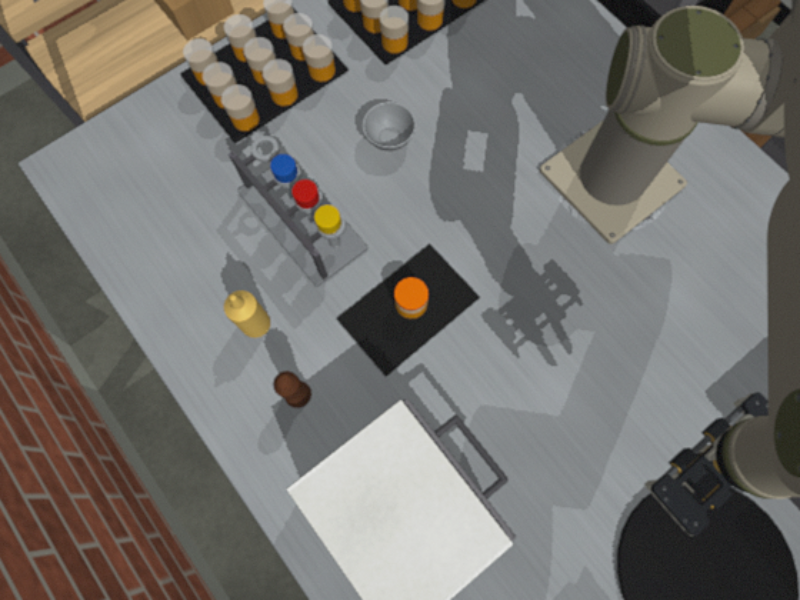

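The drawer is shut, with the handle at (439,430)–(505,484) as at the start. Three tampers hang on the rack, the jar is upright on the mat at (411,298), and the bystanders haven't moved.

```bash
python3 -c "
from plant import manip, viewer, probe_bus, workorder
print(workorder.finish_job())"
```

```text
the job is handed in; nothing more can be done
None
```

Job handed in at about 43 s, verdict not shown: the one jar present is upright on the mat, the yellow, red and blue tampers hang in rings 0, 1 and 2, the drawer is shut, and the bottle, mill and bowl were not moved.

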